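# Set timing hubs on the magnetic plate

## Task

First turn the magnet's dial to the white release mark; then slide every timing hub across the plate, without lifting it off, until it stands inside the painted ring of its own colour with its painted mark in line with, and on the same side as, that ring's line. When all hubs stand so, turn the dial to the orange hold mark. Handle the hubs only while the dial is at release (if one has shifted later, release again first), and leave the nut, the collar and the key that lie on the plate where they are.

Things in the scene. Friction and masses are not known exactly. Their poses are not given: they have to be found in the camera images.
- plate: flat grey electromagnetic holding plate, fixed, 380 mm (x) by 660 mm (y), 12 mm thick; origin under its centre on the bench, so its top lies at z = +12 mm. The painted rings lie and the hubs stand on its top; the centres of the hubs present stand at least 110 mm apart and from every ring's centre at the start. Loose and fixed clutter stands beyond it.
- control_box: grey control box of the plate's magnet, fixed on the bench left of the plate, 100 x 100 x 45 mm high; origin under its centre. The dial stands on the middle of its top; a white mark (release) and an orange mark (hold) lie on the top beside the dial.
- dial (a joint): angle (rad) of the black dial on the control box about its upright axis, counter-clockwise from above positive, limits -1.5 to 1.5. At 0 the dial's pointer lies along the box's own +x axis; the white release mark is at +0.6, the orange hold mark at -0.7. Friction (0.1 N m) keeps it where it is left.
- dial_grip (a point): point on the dial's axis at the height to grip, 69 mm above the bench. The dial has a raised bar, 52 mm long, 13 mm wide, its sides from 54 to 80 mm above the bench, gripped across its width from above; a white line on one half of the bar's top is the pointer and lies along this point's +x axis.
- release_mark (a point): middle of the white release mark on top of the control box, 41 mm from the dial's axis
- hold_mark (a point): middle of the orange hold mark on top of the control box, 41 mm from the dial's axis
- hub_red: loose steel timing hub (may be absent), 0.44 to 0.72 kg: round flange 64 mm across, 14 mm thick, with a round boss 40 mm across on it, 50 mm high in all, small bore in the red top face; origin at the centre of its underside. Its timing mark is a red radial stripe, 9 mm wide, on the flange's upper face and rim, along the hub's own +x axis.
- hub_red_mark (a point): point on the red hub's +x axis, under its mark, 30 mm from its centre, at underside height
- ring_red: red ring painted on the plate (flat, no thickness to feel): inner diameter 80 mm, outer 90 mm; origin at its centre on the plate's top. A painted red line, 6 mm wide, runs outward from the ring along its own +x axis to 75 mm from the centre.
- hub_yellow: loose steel timing hub (may be absent), 0.44 to 0.72 kg: round flange 64 mm across, 14 mm thick, with a round boss 40 mm across on it, 50 mm high in all, small bore in the yellow top face; origin at the centre of its underside. Its timing mark is a yellow radial stripe, 9 mm wide, on the flange's upper face and rim, along the hub's own +x axis.
- hub_yellow_mark (a point): point on the yellow hub's +x axis, under its mark, 30 mm from its centre, at underside height
- ring_yellow: yellow ring painted on the plate (flat, no thickness to feel): inner diameter 80 mm, outer 90 mm; origin at its centre on the plate's top. A painted yellow line, 6 mm wide, runs outward from the ring along its own +x axis to 75 mm from the centre.
- hub_blue: loose steel timing hub (may be absent), 0.44 to 0.72 kg: round flange 64 mm across, 14 mm thick, with a round boss 40 mm across on it, 50 mm high in all, small bore in the blue top face; origin at the centre of its underside. Its timing mark is a blue radial stripe, 9 mm wide, on the flange's upper face and rim, along the hub's own +x axis.
- hub_blue_mark (a point): point on the blue hub's +x axis, under its mark, 30 mm from its centre, at underside height
- ring_blue: blue ring painted on the plate (flat, no thickness to feel): inner diameter 80 mm, outer 90 mm; origin at its centre on the plate's top. A painted blue line, 6 mm wide, runs outward from the ring along its own +x axis to 75 mm from the centre.
- hub_green: loose steel timing hub (may be absent), 0.44 to 0.72 kg: round flange 64 mm across, 14 mm thick, with a round boss 40 mm across on it, 50 mm high in all, small bore in the green top face; origin at the centre of its underside. Its timing mark is a green radial stripe, 9 mm wide, on the flange's upper face and rim, along the hub's own +x axis.
- hub_green_mark (a point): point on the green hub's +x axis, under its mark, 30 mm from its centre, at underside height
- ring_green: green ring painted on the plate (flat, no thickness to feel): inner diameter 80 mm, outer 90 mm; origin at its centre on the plate's top. A painted green line, 6 mm wide, runs outward from the ring along its own +x axis to 75 mm from the centre.
- collar: loose steel collar, a plain disc 24 mm across, 9 mm high, lying on the plate; origin under its centre
- key: loose black steel key, 30 x 10 x 8 mm, lying flat on the plate; origin under its centre
- nut: loose brass nut, 21 mm across, 10 mm high, lying on the plate; origin under its centre

How it is judged:
On the way, in this order (a step that is already met when the one before it is completed fails the run):
1. the dial points to the white release mark (value of joint dial between 0.48 and 0.72 rad), for 0.2 s.
2. with the dial at release, every hub present stands in its own ring, mark in line, let go (value of joint dial between 0.35 and 0.85 rad and horizontal distance between hub_red and ring_red below 0.008 m and angle between the x axis of hub_red and the x axis of ring_red, either way round below 0.14 rad and x of hub_red_mark in the frame of ring_red above 0.01 m and angle between each of hub_red, hub_yellow, hub_blue, hub_green's own z axis and vertical below 0.06 rad and z of each of hub_red, hub_yellow, hub_blue, hub_green in the frame of plate below 0.016 m and linear speed of each of hub_red, hub_yellow, hub_blue, hub_green below 0.01 m/s and contact force between the fingers and hub_red below 0.1 N and horizontal distance between hub_yellow and ring_yellow below 0.008 m and angle between the x axis of hub_yellow and the x axis of ring_yellow, either way round below 0.14 rad and x of hub_yellow_mark in the frame of ring_yellow above 0.01 m and contact force between the fingers and hub_yellow below 0.1 N and horizontal distance between hub_blue and ring_blue below 0.008 m and angle between the x axis of hub_blue and the x axis of ring_blue, either way round below 0.14 rad and x of hub_blue_mark in the frame of ring_blue above 0.01 m and contact force between the fingers and hub_blue below 0.1 N and horizontal distance between hub_green and ring_green below 0.008 m and angle between the x axis of hub_green and the x axis of ring_green, either way round below 0.14 rad and x of hub_green_mark in the frame of ring_green above 0.01 m and contact force between the fingers and hub_green below 0.1 N), for 0.3 s.
3. the dial points to the orange hold mark (value of joint dial between -0.82 and -0.58 rad), for 0.2 s.
At the end, for the whole second after the job is handed in: every hub present stands upright on the plate, at rest and released, its centre within 8 mm of the centre of the ring of its colour, its mark within 0.14 rad (8 degrees) of the ring's line; the dial is within 0.12 rad (7 degrees) of the orange hold mark (-0.7) (all of step 3 and horizontal distance between hub_red and ring_red below 0.008 m and angle between the x axis of hub_red and the x axis of ring_red, either way round below 0.14 rad and x of hub_red_mark in the frame of ring_red above 0.01 m and angle between each of hub_red, hub_yellow, hub_blue, hub_green's own z axis and vertical below 0.06 rad and z of each of hub_red, hub_yellow, hub_blue, hub_green in the frame of plate below 0.016 m and linear speed of each of hub_red, hub_yellow, hub_blue, hub_green below 0.01 m/s and contact force between the fingers and hub_red below 0.1 N and horizontal distance between hub_yellow and ring_yellow below 0.008 m and angle between the x axis of hub_yellow and the x axis of ring_yellow, either way round below 0.14 rad and x of hub_yellow_mark in the frame of ring_yellow above 0.01 m and contact force between the fingers and hub_yellow below 0.1 N and horizontal distance between hub_blue and ring_blue below 0.008 m and angle between the x axis of hub_blue and the x axis of ring_blue, either way round below 0.14 rad and x of hub_blue_mark in the frame of ring_blue above 0.01 m and contact force between the fingers and hub_blue below 0.1 N and horizontal distance between hub_green and ring_green below 0.008 m and angle between the x axis of hub_green and the x axis of ring_green, either way round below 0.14 rad and x of hub_green_mark in the frame of ring_green above 0.01 m and contact force between the fingers and hub_green below 0.1 N); the robot touches nothing.
It fails at once if a hub is lifted off the plate (more than 10 mm) (z of any of hub_red, hub_yellow, hub_blue, hub_green in the frame of plate above 0.022 m).
It fails at once if a hub is handled while the dial is not at release (more than 0.25 rad short of it) (value of joint dial below 0.35 rad and (contact force between the fingers and hub_red above 2 N or contact force between the fingers and hub_yellow above 2 N or contact force between the fingers and hub_blue above 2 N or contact force between the fingers and hub_green above 2 N)).
It fails at once if the nut, collar or key is moved by more than 30 mm (distance of any of collar, key, nut from where it was at the start of the episode above 0.03 m).
Of hub_red, hub_yellow, hub_blue, hub_green only 3 to 4 are there at a start; the rules pass over those that are not, and their reading is None.
At some moment in a run one of hub_red, hub_yellow, hub_blue, hub_green may be knocked a few centimetres aside while the robot is not near it.
Once in a run the grip may slacken for a moment while it holds something.
It also fails if it takes over 210 s, if anything falls off the work surface, if the arm or the gripper's body presses on something with over 40 N, if the wrist force passes 120 N, or if a joint passes its speed limit or range.

## Robot

A 7-joint arm with a two-finger parallel gripper is mounted at the origin on the work surface. World frame = base frame: x ahead of the robot, y to its left, z up, the work surface at z = 0. Lengths are in m, angles in rad, forces in N, time in s.
With the tool pointing down it reaches from about 0.425 to 0.8 m from the base axis. Payload 8.3 kg.
Tool frame: the origin (TCP) lies at the very end of the fingers, on their centre line; the grasp point (between the pads) lies 19 mm behind it; z points along the fingers, y is the line along which they close (so a half turn about z gives the same grasp; the last joint's range is limited). The gripper opens to 85 mm and grips with 20 to 120 N. Pads are 22 mm wide; open, the fingers measure 114 mm over their backs; the gripper's body (76 mm by 85 mm) begins 54 mm behind the grasp point. The pads swing forward as they close: fully open they stand 13 mm farther back than shut.
Start: joints at [-1.288, 0.383, 0.016, 1.37, -0.006, 1.388, -0.046], TCP at [0.212, 0.588, 0.231] pointing down, gripper open.
Joint ranges: [-2.95, 2.95], [-0.25, 2.06], [-1.52, 1.56], [0.18, 2.33], [-1.44, 4.58], [0.02, 2.06], [-3.01, 3.01]. Speed limits (rad/s): [2.39, 2.39, 3.01, 3.01, 3.14, 3.14, 3.14].

## Interface

Orientations are given as a unit quaternion [x, y, z, w].
In Python, from cell import arm, vision, workorder, probe_bus gives the robot as it stands (arm), with the cameras (vision), the job (workorder) and the readings (probe_bus).
- The arm moves only by the shell command python3 jog.py 'ROWS' [FORCE]. ROWS is a JSON list of rows, 1 to 10 of them, each of 7 numbers: dx, dy, dz in m, then a rotation vector rx, ry, rz in rad, then the opening from 0.0 (shut) to 1.0 (fully open); each row is the pose to reach, as a shift and turn from the pose commanded when the command began, along the tool's axes at that moment; what a row does not reach only later rows make up. A row lasts 1/10 s, in which the tool goes at most 0.05 m and 0.15 rad, less where a joint would pass 70% of its speed; a pose out of reach is approached as far as the arm can. The fingers move at their own pace and stop on an object; FORCE is the grip in N (left out, the last holds). Time passes only in rows, so rows that do not move let the fingers close. It prints the time, the measured TCP pose, the force, the opening and the grip force at its end.
- probe_bus.get_state(): the state, without advancing time (a new reading comes with each control period).
- vision.get_image(name): name is "scene" or "top"; returns a dict with "img" (400x640x3 uint8, red, green, blue), "depth" (400x640 float32, m along the optical axis (not along the pixel's ray), 0 where there is no reading), "fx", "fy", "cx", "cy" (pixels), "D" ([k1, k2, p1, p2, k3] as OpenCV has them; the pictures are not rectified), "rvec" (rotation vector, rad) and "tvec" (3), from world to camera coordinates, as OpenCV has them. Camera axes: x right, y down, z forward; pixel columns grow to the right and rows downward; lengths in m; the calibration is good to about 2 mm. A picture is of the moment at which its call begins.
- workorder.close_job(): hands the job in; it is judged then, once.
The state is a dict: "t": time; "joint_pos": joint angles; "dq": joint speeds; "tau": joint torques, N m; "ee_pos": TCP position; "eef_rot": TCP orientation; "ft_force": force on the tool from outside, world axes, zero at the start; "ft_torque": the same for the moment, N m; "finger_gap": opening from 0.0 (shut) to 1.0 (fully open); "grasp_force": force on a finger pad.
Only numpy, scipy, OpenCV 4.12 (cv2) and the standard library are available. Lean on these libraries where they do the work, as an engineer would, in place of code of your own. Each camera call takes 0.05 s, during which the arm holds its last target. There are 200 camera calls.

## Working session

There is one attempt and no reset: what is moved stays moved. The work goes in short steps, Python scripts to look and compute and a shell command to move; the robot and the scene stay as the last step left them, time stands still between calls to the robot, and variables do not carry over. Pictures are saved under pics/ and viewed, at most 14 in all, crops included, and the job is handed in when it is done.

```bash
ls; mkdir -p pics
cat > h.py <<'E'
import numpy as np,cv2
from cell import arm, vision, workorder, probe_bus
from scipy.spatial.transform import Rotation as R
def grab(n,tag=None):
    d=vision.get_image(n)
    if tag: cv2.imwrite(f'pics/{tag}.png',d['img'][:,:,::-1])
    return d
def K(d): return np.array([[d['fx'],0,d['cx']],[0,d['fy'],d['cy']],[0,0,1.]])
def ray(d,uv,z):
    p=cv2.undistortPoints(np.array(uv,float).reshape(-1,1,2),K(d),np.array(d['D'],float))[:,0]
    Rm=cv2.Rodrigues(np.array(d['rvec'],float))[0]; t=np.array(d['tvec'],float).ravel()
    c=-Rm.T@t; v=np.c_[p,np.ones(len(p))]@Rm
    return c+v*((z-c[2])/v[:,2])[:,None]
def proj(d,P): return cv2.projectPoints(np.array(P,float).reshape(-1,1,3),np.array(d['rvec'],float),np.array(d['tvec'],float),K(d),np.array(d['D'],float))[0][:,0]
E
python3 - <<'E'
from h import *
for n in('scene','top'):
    d=grab(n,n+'0'); Rm=cv2.Rodrigues(np.array(d['rvec'],float))[0]; print(n,-Rm.T@np.array(d['tvec']).ravel(),d['fx'],Rm[2])
s=probe_bus.get_state();print(s)
E
```

```text
cell.py
jog.py
pics
scene [ 1.2042626  -0.40566283  0.82181406] 387.9383565988555 [-0.6017565   0.42091345 -0.67876431]
top [0.39145518 0.05867671 0.85337947] 364.02977946022185 [ 0.18377232 -0.02352531 -0.98268728]
{'t': 0.1, 'joint_pos': array([-1.28788266,  0.38414874,  0.01639931,  1.37105627, -0.00630666,
        1.3882205 , -0.04649835]), 'dq': array([-0.00060193, -0.00206345, -0.00030547, -0.00338863,  0.00030235,
       -0.00124368,  0.0005397 ]), 'tau': array([ 3.73649440e-03, -6.29127502e+01,  8.48081801e-01, -3.72754955e+01,
        1.68649218e-02,  1.04287587e-02, -1.72491303e-05]), 'ee_pos': array([0.21167015, 0.58757174, 0.23037913]), 'eef_rot': array([ 1.72026155e-01,  9.85091979e-01, -8.80790857e-04, -1.39161128e-04]), 'ft_force': array([-0.03972385,  0.06340145,  0.24267897]), 'ft_torque': array([ 0.07360904,  0.0280583 , -0.07645808]), 'grasp_force': 0.0, 'finger_gap': 1.0045571251081131}
```

View pics/top0.png

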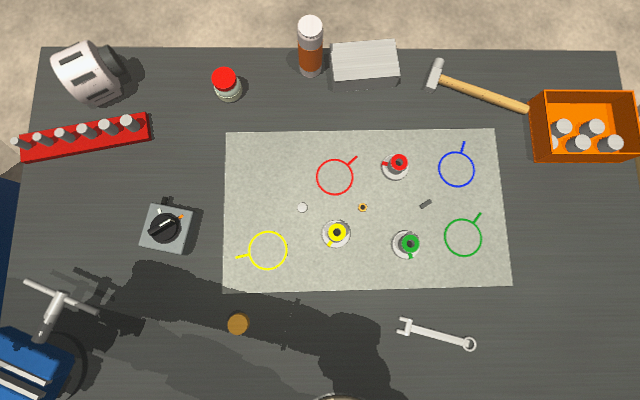

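View pics/scene0.png

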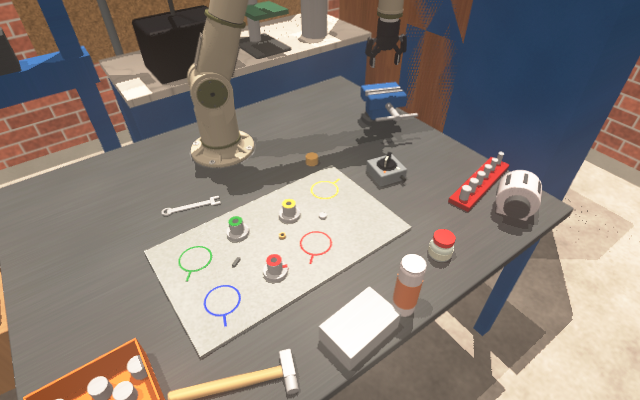

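```bash
cat >> h.py <<'E'
HUE={'red':[(0,8),(172,180)],'yellow':[(22,35)],'blue':[(108,128)],'green':[(52,80)]}
def mask(d,c):
    h=cv2.cvtColor(d['img'],cv2.COLOR_RGB2HSV); m=np.zeros(h.shape[:2],bool)
    for a,b in HUE[c]: m|=(h[...,0]>=a)&(h[...,0]<=b)
    return m&(h[...,1]>110)&(h[...,2]>60)
def pts(m): v,u=np.nonzero(m); return np.c_[u,v].astype(float)
def onplate(P): return (P[:,0]>.3)&(P[:,0]<.82)&(abs(P[:,1]-PY)<.36)
PY=0.0
E
python3 - <<'E'
from h import *
for n in('top','scene'):
    d=grab(n)
    im=d['img'][:,:,::-1]
    if n=='top': cr=cv2.resize(im[120:300,220:520],None,fx=2.6,fy=2.6,interpolation=cv2.INTER_CUBIC); cv2.imwrite('pics/topcrop.png',cr)
    else: cv2.imwrite('pics/scenecrop.png',cv2.resize(im[170:330,150:410],None,fx=3,fy=3,interpolation=cv2.INTER_CUBIC))
    for c in HUE:
        m=mask(d,c); k,l,s,ce=cv2.connectedComponentsWithStats(m.astype(np.uint8),connectivity=8)
        for i in range(1,k):
            if s[i,4]>=4: print(n,c,s[i],ce[i].round(1),ray(d,[ce[i]],.012)[0].round(3))
d=grab('top');print(ray(d,[[226,131],[495,128],[512,286],[222,293]],.012).round(3))
E
```

```text
top red [211  66  25  26 498] [223.5  78.5] [0.854 0.278 0.012]
top red [  19  112  133   52 2854] [ 84.2 139.7] [0.693 0.603 0.012]
top red [390 154  18  17 189] [398.9 161.9] [ 0.638 -0.152  0.012]
top red [316 156  41  40 282] [336.4 175.2] [ 0.605 -0.     0.012]
top red [381 161   7   5  25] [384.3 163.2] [ 0.635 -0.116  0.012]
top yellow [359 207   6   4   7] [361.1 209.1] [ 0.523 -0.057  0.012]
top yellow [328 223  18  18 213] [336.7 231.7] [0.47  0.001 0.012]
top yellow [235 231  53  39 309] [263.9 250.6] [0.428 0.168 0.012]
top yellow [327 240   6   7  25] [329.2 243.3] [0.444 0.019 0.012]
top blue [438 141  37  47 238] [456.4 166.7] [ 0.626 -0.291  0.012]
top blue [  0 178  20  43 331] [  8.5 194. ] [0.561 0.762 0.012]
top blue [  8 222   6   6  11] [ 11.2 224.1] [0.491 0.746 0.012]
top blue [  3 233   4   2   4] [  4.5 233.2] [0.47  0.757 0.012]
top blue [  7 235   3   3   5] [  7.8 236. ] [0.464 0.749 0.012]
top blue [  1 241   6   3   8] [  3.6 242. ] [0.45  0.756 0.012]
top blue [  7 240   3   3   4] [  8.2 240.8] [0.453 0.747 0.012]
top blue [  8 245   3   3   5] [  9. 
[... 7760 characters left out ...]
36  21 322] [387.2 103.4] [0.124 0.717 0.012]
scene blue [561  98   3   3   5] [561.8  99.2] [0.549 1.376 0.012]
scene blue [  0 104   2   4   7] [  0.4 105.6] [-0.914 -0.679  0.012]
scene blue [375 111   3   3   4] [376.2 112. ] [0.152 0.628 0.012]
scene blue [204 285  37  41 156] [222.4 304.1] [ 0.632 -0.296  0.012]
scene green [229 217  13   9  73] [234.8 221. ] [ 0.39  -0.142  0.012]
scene green [193 246  19  25  54] [204.9 257.5] [ 0.469 -0.272  0.012]
scene green [184 248   7   5   7] [187.  249.6] [ 0.413 -0.301  0.012]
scene green [179 259  13  22  33] [185.2 269.7] [ 0.478 -0.331  0.012]
[[ 0.716  0.266  0.012]
 [ 0.725 -0.395  0.012]
 [ 0.345 -0.398  0.012]
 [ 0.335  0.259  0.012]]
```

View pics/topcrop.png

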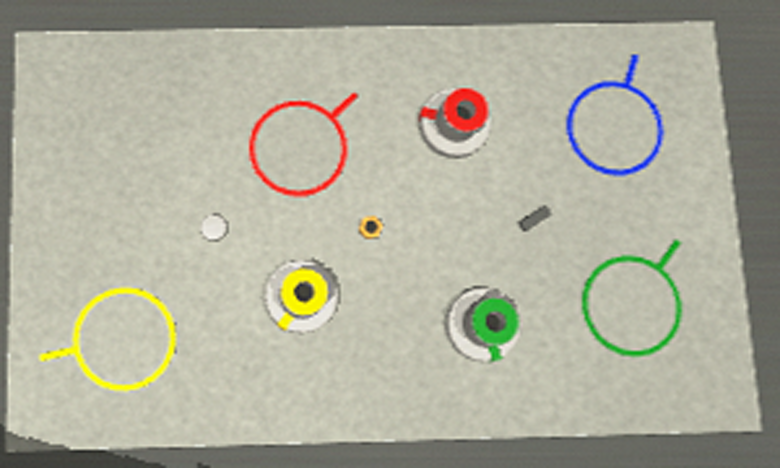

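View pics/scenecrop.png

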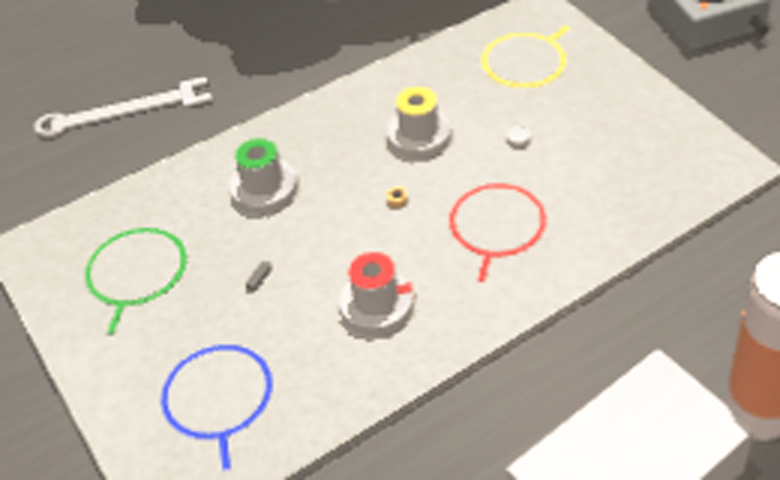

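```bash
cat >> h.py <<'E'
def comps(m,minA=4):
    k,l,s,ce=cv2.connectedComponentsWithStats(m.astype(np.uint8),connectivity=8)
    return [(l==i) for i in range(1,k) if s[i,4]>=minA]
def circ(P,r,c=None,tol=.008,n=15):
    P=P[:,:2]
    if c is None: c=(P.min(0)+P.max(0))/2
    for _ in range(n):
        q=P[abs(np.hypot(*(P-c).T)-r)<tol]
        A=np.c_[2*q,np.ones(len(q))]; s=np.linalg.lstsq(A,(q**2).sum(1),rcond=None)[0]; c=s[:2]
    return c,np.sqrt(s[2]+c@c)
def ring(d,c):
    m=mask(d,c); p=pts(m); P=ray(d,p,.012)
    ok=(P[:,0]>.34)&(P[:,0]<.74)&(P[:,1]>-.41)&(P[:,1]<.28); M=np.zeros_like(m); q=p[ok].astype(int); M[q[:,1],q[:,0]]=1
    best=max(comps(M),key=lambda x:np.ptp(np.nonzero(x)[1]))
    P=ray(d,pts(best),.012); cc,r=circ(P,.0425,np.median(P[:,:2],0),.03,3); cc,r=circ(P,.0425,cc,.006)
    D=P[:,:2]-cc; k=np.hypot(*D.T)>.050; v=D[k].mean(0)
    return cc,r,np.arctan2(v[1],v[0]),k.sum()
def hub(d,c):
    m=mask(d,c); p=pts(m); P=ray(d,p,.062)
    ok=(P[:,0]>.32)&(P[:,0]<.74)&(P[:,1]>-.41)&(P[:,1]<.28); M=np.zeros(m.shape,np.uint8); q=p[ok].astype(int); M[q[:,1],q[:,0]]=1
    C=cv2.findContours(M,cv2.RETR_EXTERNAL,cv2.CHAIN_APPROX_NONE)[0]
    F=np.zeros_like(M)
    for x in C:
        if max(np.ptp(x[:,0,0]),np.ptp(x[:,0,1]))<30: cv2.drawContours(F,[x],-1,1,-1)
    F=cv2.morphologyEx(F,cv2.MORPH_OPEN,cv2.getStructuringElement(cv2.MORPH_ELLIPSE,(9,9)))
    t=max(comps(F),key=lambda x:x.sum()); T=ray(d,pts(t),.062)[:,:2]; ce=T.mean(0)
    ext=2*np.sqrt(np.linalg.eigvalsh(np.cov(T.T)))
    S=M.astype(bool)&~cv2.dilate(t.astype(np.uint8),np.ones((3,3))).astype(bool)
    Q=ray(d,pts(S),.026)[:,:2]-ce; r=np.hypot(*Q.T); k=(r>.02)&(r<.034)
    v=Q[k].mean(0) if k.any() else np.array([np.nan]*2)
    return ce,ext,np.arctan2(v[1],v[0]),k.sum()
E
python3 - <<'E'
from h import *
np.set_printoptions(precision=4,suppress=True)
D={n:grab(n) for n in('top','scene')}
for n,d in D.items():
  for c in HUE:
    try: print(n,c,'ring',*ring(d,c))
    except Exception as e: print(n,c,'ring',e)
    if c!='blue' and n=='top': print(n,c,'hub',*hub(d,c))
a=cv2.resize(D['top']['img'][190:265,125:215,::-1],None,fx=5,fy=5,interpolation=cv2.INTER_CUBIC)
b=cv2.resize(D['scene']['img'][145:190,360:415,::-1],(458,375),interpolation=cv2.INTER_CUBIC)
cv2.imwrite('pics/dial.png',cv2.resize(np.hstack([a,b]),None,fx=.85,fy=.85))
E
```

```text
top red ring [0.602  0.0047] 0.04256548027083855 -0.8063603291157305 25
top red hub [ 0.6233 -0.1392] [0.0195 0.0196] 1.2725521226286436 22
top yellow ring [0.4298 0.1603] 0.042567761206376446 1.79161830118881 34
top yellow hub [0.4658 0.0045] [0.019  0.0198] 2.5700075627407353 25
top blue ring [ 0.6211 -0.2896] 0.04257541448404621 -0.33841112953871944 22
top green ring [ 0.4566 -0.2924] 0.042628785266707124 -0.6775242680528373 23
top green hub [ 0.44   -0.1548] [0.0187 0.0191] -2.8382171420485567 17
scene red ring [0.6008 0.0023] 0.04259784868680041 -0.813150648795011 13
scene yellow ring [0.429  0.1574] 0.04254554357142682 1.7936829280678148 6
scene blue ring [ 0.6199 -0.292 ] 0.04266892747769649 -0.34206386386818455 20
scene green ring [ 0.4549 -0.2949] 0.042700048470100734 -0.6701887196209184 9
```

View pics/dial.png

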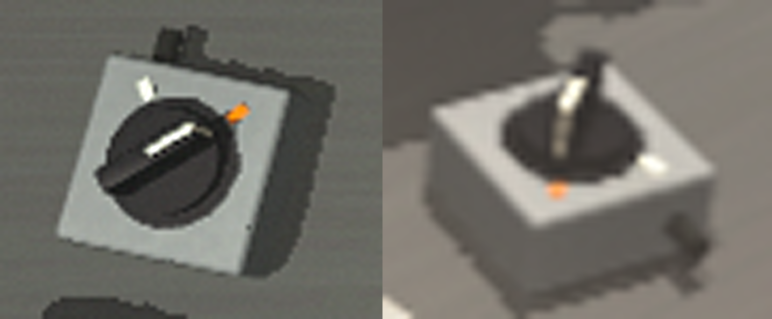

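```bash
cat >> h.py <<'E'
def dial(d,roi,vis=False):
    x0,y0,x1,y1=roi; h=cv2.cvtColor(d['img'],cv2.COLOR_RGB2HSV)[y0:y1,x0:x1].astype(int)
    o=(h[...,0]>5)&(h[...,0]<22)&(h[...,1]>130)&(h[...,2]>120); w=(h[...,1]<50)&(h[...,2]>190)
    out=[]
    for nm,m,z in(('orange',o,.045),('white',w,.045)):
        for c in comps(m,3):
            p=pts(c)+[x0,y0]; P=ray(d,p,.045)[:,:2]; P8=ray(d,p,.080)[:,:2]
            out.append((nm,len(p),p.mean(0).round(1),P.mean(0).round(4),P8.mean(0).round(4),P8[np.argmin(P8[:,0]-P8[:,1])].round(4)))
    return out
E
python3 - <<'E'
from h import *
for n,r in(('top',(135,195,200,260)),('scene',(362,147,412,187))):
    d=grab(n)
    for o in dial(d,r): print(n,*o)
E
```

```text
top orange 13 [180.2 216.4] [0.5028 0.3508] [0.498  0.3381] [0.4967 0.3426]
top white 15 [158.7 210.5] [0.5162 0.3991] [0.5108 0.3844] [0.5075 0.3855]
top white 23 [164.3 222.2] [0.49   0.3847] [0.4857 0.3706] [0.4797 0.3814]
scene orange 3 [384.3 171.3] [0.5027 0.3471] [0.5343 0.3132] [0.5342 0.316 ]
scene white 9 [386.1 157.6] [0.4492 0.4044] [0.4832 0.3679] [0.4785 0.3762]
scene white 181 [386.5 166.3] [0.4864 0.3718] [0.5187 0.3368] [0.484  0.3934]
```

```bash
cat >> h.py <<'E'
def plan(x,y,z,yaw):
    "yaw = world angle of tool y; picks the half turn nearest"
    s=probe_bus.get_state(); R0=R.from_quat(s['eef_rot'])
    best=None
    for k in(0,np.pi):
        a=yaw+k; yt=np.array([np.cos(a),np.sin(a),0]); zt=np.array([0,0,-1.]); xt=np.cross(yt,zt)
        rv=(R0.inv()*R.from_matrix(np.c_[xt,yt,zt])).as_rotvec()
        if best is None or np.linalg.norm(rv)<np.linalg.norm(best): best=rv
    d=R0.inv().apply(np.array([x,y,z])-s['ee_pos'])
    print('row',d.round(4),best.round(4),'j7',s['joint_pos'][6].round(2))
def yaw():
    m=R.from_quat(probe_bus.get_state()['eef_rot']).as_matrix(); return np.arctan2(m[1,1],m[0,1])
E
python3 - <<'E'
from h import *
d=grab('top'); g=cv2.cvtColor(d['img'],cv2.COLOR_RGB2GRAY)
m=np.zeros(g.shape,bool); m[216:232,158:175]=g[216:232,158:175]>110
c=max(comps(m),key=lambda x:x.sum()); P=ray(d,pts(c),.08)[:,:2]; w,v=np.linalg.eigh(np.cov(P.T)); print(len(P),P.mean(0),w**.5,np.arctan2(v[1,1],v[0,1]))
plan(.4775,.382,.13,-1.1+np.pi/2)
E
```

```text
29 [0.48549894 0.37006876] [0.00145913 0.00765239] 2.1341986055910422
row [-0.3198 -0.1037  0.1012] [-2.000e-04 -0.000e+00  7.542e-01] j7 -0.05
```

```bash
r='[-0.32,-0.104,0.101,0,0,0.67,1]'; python3 jog.py "[[-0.32,-0.104,0.101,0,0,0.67,1],[-0.32,-0.104,0.101,0,0,0.67,1],[-0.32,-0.104,0.101,0,0,0.67,1],[-0.32,-0.104,0.101,0,0,0.67,1],[-0.32,-0.104,0.101,0,0,0.67,1],[-0.32,-0.104,0.101,0,0,0.67,1],[-0.32,-0.104,0.101,0,0,0.67,1],[-0.32,-0.104,0.101,0,0,0.67,1],[-0.32,-0.104,0.101,0,0,0.67,1],[-0.32,-0.104,0.101,0,0,0.67,1]]" 40
python3 - <<'E'
from h import *
plan(.4775,.382,.058,.54)
E
```

```text
t: 1.5
ee_pos: [0.4767, 0.383, 0.1305]
eef_rot: [0.486, 0.874, 0.0, -0.0]
ft_force: [0.2, 0.2, -0.7]
finger_gap: 1.001
grasp_force: 0.0
row [-0.0014  0.0002  0.0725] [ 0.0001 -0.0011  0.0166] j7 -0.09
```

```bash
python3 jog.py "[[0,0,0.04,0,0,0.016,1],[0,0,0.072,0,0,0.016,1],[0,0,0.072,0,0,0.016,1],[0,0,0.072,0,0,0.016,0.4],[0,0,0.072,0,0,0.016,0],[0,0,0.072,0,0,0.016,0],[0,0,0.072,0,0,0.016,0],[0,0,0.072,0,0,0.016,0],[0,0,0.072,0,0,0.016,0],[0,0,0.072,0,0,0.016,0]]" 40
python3 - <<'E'
from h import *
print(yaw()); s=probe_bus.get_state(); print(s['ft_torque'],s['joint_pos'])
E
```

```text
t: 2.5
ee_pos: [0.4775, 0.3817, 0.0593]
eef_rot: [0.493, 0.87, 0.0, -0.0]
ft_force: [-3.3, -1.6, 6.5]
finger_gap: 0.144
grasp_force: 40.4
0.5391088524286396
[-0.45992284  0.67950766  0.14366019] [-0.90773966  0.49533021  0.24130597  1.62736133 -0.13298724  1.03482267
 -0.08720865]
```

```bash
python3 jog.py "[[0,0,0,0,0,-0.15,0],[0,0,0,0,0,-0.3,0],[0,0,0,0,0,-0.45,0],[0,0,0,0,0,-0.6,0],[0,0,0,0,0,-0.75,0],[0,0,0,0,0,-0.9,0],[0,0,0,0,0,-1.05,0],[0,0,0,0,0,-1.2,0],[0,0,0,0,0,-1.35,0],[0,0,0,0,0,-1.41,0]]"
python3 jog.py "[[0,0,0,0,0,0,0],[0,0,0,0,0,0,0],[0,0,0,0,0,0,1],[0,0,0,0,0,0,1],[0,0,0,0,0,0,1],[0,0,0,0,0,0,1],[0,0,0,0,0,0,1],[0,0,-0.05,0,0,0,1],[0,0,-0.1,0,0,0,1],[0,0,-0.1,0,0,0,1]]"
python3 - <<'E'
from h import *
print(yaw()); plan(.30,.55,.2,.54)
E
```

```text
t: 3.5
ee_pos: [0.4772, 0.3812, 0.0593]
eef_rot: [-0.191, 0.982, -0.0, -0.0]
ft_force: [-4.8, -4.0, 8.7]
finger_gap: 0.136
grasp_force: 40.5
t: 4.5
ee_pos: [0.4808, 0.3845, 0.1665]
eef_rot: [-0.188, 0.982, 0.003, 0.006]
ft_force: [1.3, 0.6, 0.4]
finger_gap: 0.999
grasp_force: 0.0
1.9489282370470984
row [ 0.1065  0.2207 -0.0338] [0.0122 0.0071 1.4089] j7 1.21
```

Run:
```python
from h import *
plan(.6225,-.1405,.13,.85)
```

```text
row [ 0.0626 -0.5404  0.0334] [0.0106 0.0086 1.0989] j7 1.21
```

```bash
python3 jog.py "[[0.006,-0.05,0,0,0,0.1,1],[0.012,-0.1,0,0,0,0.2,1],[0.017,-0.15,0,0,0,0.3,1],[0.023,-0.2,0,0,0,0.4,1],[0.029,-0.25,0,0,0,0.5,1],[0.035,-0.3,0,0,0,0.6,1],[0.041,-0.35,0,0,0,0.7,1],[0.046,-0.4,0,0,0,0.8,1],[0.052,-0.45,0,0,0,0.9,1],[0.058,-0.5,0,0,0,1.0,1]]"
python3 - <<'E'
from h import *
np.set_printoptions(precision=4,suppress=True)
plan(.6225,-.1405,.13,.85)
d=grab('top')
for o in dial(d,(135,195,200,260)): print(*o)
for c in('red','yellow','green'): print(c,*hub(d,c))
E
```

```text
t: 5.5
ee_pos: [0.6079, -0.103, 0.1584]
eef_rot: [0.308, 0.951, 0.0, 0.0]
ft_force: [0.2, 0.2, -0.4]
finger_gap: 1.001
grasp_force: 0.0
row [-0.0338 -0.0219  0.0284] [0.0004 0.0006 0.0953] j7 1.17
orange 14 [180.  216.5] [0.5025 0.3511] [0.4977 0.3384] [0.4945 0.3425]
white 14 [158.8 210.5] [0.5161 0.3989] [0.5107 0.3841] [0.5075 0.3855]
white 17 [156.2 219.6] [0.4958 0.4031] [0.4913 0.3882] [0.4819 0.3857]
red [ 0.6233 -0.1392] [0.0195 0.0196] 1.2677032230136678 23
yellow [0.4659 0.0045] [0.0192 0.0196] 2.571869803461011 25Traceback (most recent call last):
  File "<stdin>", line 6, in <module>
  File "h.py", line 48, in hub
    t=max(comps(F),key=lambda x:x.sum()); T=ray(d,pts(t),.062)[:,:2]; ce=T.mean(0)
ValueError: max() iterable argument is empty
```

```bash
python3 jog.py "[[-0.034,-0.022,0.02,0,0,0.095,1],[-0.034,-0.022,0.05,0,0,0.095,1],[-0.034,-0.022,0.09,0,0,0.095,1],[-0.034,-0.022,0.125,0,0,0.095,1],[-0.034,-0.022,0.125,0,0,0.095,0.6],[-0.034,-0.022,0.125,0,0,0.095,0],[-0.034,-0.022,0.125,0,0,0.095,0],[-0.034,-0.022,0.125,0,0,0.095,0],[-0.034,-0.022,0.125,0,0,0.095,0],[-0.034,-0.022,0.125,0,0,0.095,0]]" 40
python3 - <<'E'
from h import *
np.set_printoptions(precision=4,suppress=True)
d=grab('top'); print(dial(d,(135,195,200,260)))
print(yaw()); plan(.602,.0035,.033,yaw()-2.08)
E
```

```text
t: 6.55
ee_pos: [0.6241, -0.1395, 0.0361]
eef_rot: [0.351, 0.936, 0.0, 0.002]
ft_force: [-0.3, -0.6, 7.0]
finger_gap: 0.462
grasp_force: 29.3
[('orange', 13, array([180.2, 216.4]), array([0.5028, 0.3508]), array([0.498 , 0.3381]), array([0.4967, 0.3426])), ('white', 15, array([158.7, 210.5]), array([0.5162, 0.3991]), array([0.5108, 0.3844]), array([0.5075, 0.3855])), ('white', 18, array([156.1, 219.3]), array([0.4965, 0.4033]), array([0.492 , 0.3884]), array([0.4819, 0.3857]))]
0.8539208561175884
row [0.1106 0.0933 0.0029] [-0.0001  0.0049 -1.0616] j7 1.18
```

```bash
python3 jog.py "[[0.01,0.01,0,0,0,0.1,0],[0.02,0.02,0,0,0,0.2,0],[0.035,0.03,0,0,0,0.32,0],[0.05,0.043,0,0,0,0.44,0],[0.065,0.055,0,0,0,0.56,0],[0.08,0.068,0,0,0,0.68,0],[0.095,0.081,0,0,0,0.8,0],[0.106,0.09,0,0,0,0.92,0],[0.111,0.0945,0,0,0,1.04,0],[0.111,0.0945,0,0,0,1.04,0]]" 50
python3 - <<'E'
from h import *
d=grab('top'); print(dial(d,(135,195,200,260))[-1])
plan(.6025,.0047,.033,.854-2.08)
E
```

```text
t: 7.6
ee_pos: [0.6027, 0.0054, 0.0362]
eef_rot: [0.771, 0.637, 0.002, 0.002]
ft_force: [-1.1, -1.8, 9.5]
finger_gap: 0.453
grasp_force: 51.1
('white', 18, array([156.1, 219.3]), array([0.4965, 0.4033]), array([0.492 , 0.3884]), array([0.4819, 0.3857]))
row [-0.0007 -0.0001  0.0032] [ 0.0037 -0.0035  1.0391] j7 0.01
```

```bash
python3 jog.py "[[0,0,0,0,0,0.12,0],[0,0,0,0,0,0.24,0],[0,0,0,0,0,0.36,0],[0,0,0,0,0,0.48,0],[0,0,0,0,0,0.6,0],[0,0,0,0,0,0.72,0],[0,0,0,0,0,0.84,0],[0,0,0,0,0,0.96,0],[0,0,0,0,0,1.04,0],[0,0,0,0,0,1.04,0]]" 50
python3 jog.py "[[0,0,0,0,0,0,1],[0,0,0,0,0,0,1],[0,0,0,0,0,0,1],[0,0,0,0,0,0,1],[0,0,0,0,0,0,1],[0,0,0,0,0,0,1],[0,0,-0.03,0,0,0,1],[0,0,-0.08,0,0,0,1],[0,0,-0.1,0,0,0,1],[0,0,-0.1,0,0,0,1]]"
python3 - <<'E'
from h import *
print(yaw()); plan(.44,-.1548,.13,.5)
E
```

```text
t: 8.65
ee_pos: [0.6031, 0.0056, 0.0363]
eef_rot: [0.985, 0.17, 0.003, -0.0]
ft_force: [-0.3, 0.1, 9.1]
finger_gap: 0.452
grasp_force: 51.1
t: 9.65
ee_pos: [0.6029, 0.0049, 0.137]
eef_rot: [0.985, 0.171, 0.003, 0.0]
ft_force: [-0.3, -0.6, -1.2]
finger_gap: 0.999
grasp_force: 0.0
-1.226219711937474
row [-0.2073  0.0953  0.0059] [-0.003  -0.0059  1.4154] j7 -0.97
```

```bash
python3 jog.py "[[-0.035,0.016,0,0,0,0.05,1],[-0.07,0.032,0,0,0,0.1,1],[-0.105,0.048,0,0,0,0.17,1],[-0.14,0.064,0,0,0,0.17,1],[-0.175,0.08,0,0,0,0.17,1],[-0.207,0.095,0,0,0,0.17,1],[-0.207,0.095,0,0,0,0.17,1],[-0.207,0.095,0,0,0,0.17,1]]"
python3 - <<'E'
from h import *
np.set_printoptions(precision=4,suppress=True)
d=grab('top','after_red'); print(dial(d,(135,195,200,260))[-1])
print(yaw());plan(.44,-.1548,.034,yaw())
for c in('red','yellow','green'):
    try: print(c,*hub(d,c))
    except Exception as e: print(c,e)
E
```

```text
t: 10.45
ee_pos: [0.4374, -0.1539, 0.1328]
eef_rot: [0.996, 0.087, -0.0, -0.001]
ft_force: [0.2, 0.5, -1.2]
finger_gap: 1.001
grasp_force: 0.0
('white', 18, array([156.1, 219.3]), array([0.4965, 0.4033]), array([0.492 , 0.3884]), array([0.4819, 0.3857]))
-1.395516064176805
row [0.0016 0.0019 0.0989] [-0.0006  0.0001  0.    ] j7 -0.94
red max() iterable argument is empty
yellow [0.466  0.0044] [0.0192 0.0196] 2.569858152662552 26
green max() iterable argument is empty
```

View pics/after_red.png

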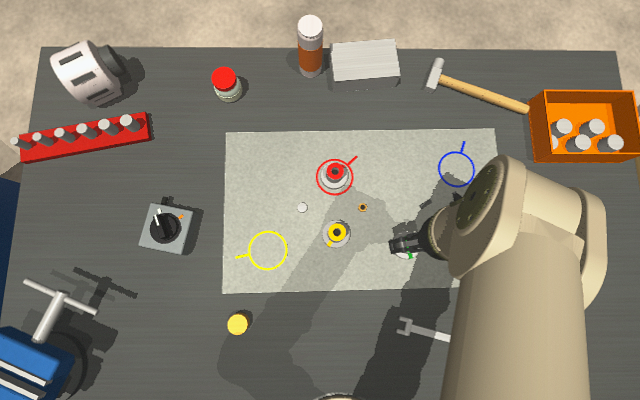

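```bash
cat >> h.py <<'E'
RG={'red':((.602,.0047),-.806),'yellow':((.4298,.1603),1.7916),'green':((.4566,-.2924),-.6775)}
_mask=mask
def mask_nr(d,c):
    m=_mask(d,c); (x,y),a=RG[c]; p=pts(m); P=ray(d,p,.012)[:,:2]-[x,y]; r=np.hypot(*P.T)
    off=abs((np.arctan2(P[:,1],P[:,0])-a+np.pi)%(2*np.pi)-np.pi)*r
    bad=((r>.038)&(r<.049))|((r>.045)&(r<.08)&(off<.008)); q=p[bad].astype(int); m[q[:,1],q[:,0]]=0
    return m
def hub2(d,c):
    global mask
    mask=mask_nr
    try:
        ce,ext,a,n=hub(d,c); (x,y),ra=RG[c]; 
        return ce,ext,a,n,'err',ce-[x,y],(a-ra+np.pi)%(2*np.pi)-np.pi
    except ValueError: return 'none',
    finally: mask=_mask
E
python3 - <<'E'
from h import *
np.set_printoptions(precision=4,suppress=True)
d=grab('top')
for c in RG: print(c,*hub2(d,c))
d=grab('scene')
p=[x for x in comps(mask(d,'green'),20)]
for x in p: print(pts(x).mean(0),x.sum(),ray(d,[pts(x).mean(0)],.062))
E
```

```text
Traceback (most recent call last):
  File "h.py", line 86, in hub2
    ce,ext,a,n=hub(d,c); (x,y),ra=RG[c];
               ~~~^^^^^
  File "h.py", line 51, in hub
    Q=ray(d,pts(S),.026)[:,:2]-ce; r=np.hypot(*Q.T); k=(r>.02)&(r<.034)
      ~~~^^^^^^^^^^^^^^^
  File "h.py", line 10, in ray
    p=cv2.undistortPoints(np.array(uv,float).reshape(-1,1,2),K(d),np.array(d['D'],float))[:,0]
      ~~~~~~~~~~~~~~~~~~~^^^^^^^^^^^^^^^^^^^^^^^^^^^^^^^^^^^^^^^^^^^^^^^^^^^^^^^^^^^^^^^^
cv2.error: OpenCV(4.12.0) /io/opencv/modules/calib3d/src/undistort.dispatch.cpp:347: error: (-215:Assertion failed) CV_IS_MAT(_src) && CV_IS_MAT(_dst) && (_src->rows == 1 || _src->cols == 1) && (_dst->rows == 1 || _dst->cols == 1) && _src->cols + _src->rows - 1 == _dst->rows + _dst->cols - 1 && (CV_MAT_TYPE(_src->type) == CV_32FC2 || CV_MAT_TYPE(_src->type) == CV_64FC2) && (CV_MAT_TYPE(_dst->type) == CV_32FC2 || CV_MAT_TYPE(_dst->type) == CV_64FC2) in function 'cvUndistortPointsInternal'
```

```bash
sed -i 's/^    if c is None: c=/    if c is None: c=/; s/^def ray(d,uv,z):/def ray(d,uv,z):\n    if len(uv)==0: return np.zeros((0,3))/' h.py
python3 - <<'E'
from h import *
np.set_printoptions(precision=4,suppress=True)
d=grab('top')
for c in RG: print(c,*hub2(d,c))
a=cv2.resize(d['img'][145:205,300:370,::-1],None,fx=5.5,fy=5.5,interpolation=cv2.INTER_CUBIC)
d=grab('scene')
b=cv2.resize(d['img'][215:275,285:355,::-1],None,fx=5.5,fy=5.5,interpolation=cv2.INTER_CUBIC)
cv2.imwrite('pics/redz.png',np.hstack([a,b]))
for x in comps(mask(d,'green'),20): print(pts(x).mean(0),x.sum(),ray(d,[pts(x).mean(0)],.062))
E
```

```text
red [0.6028 0.0062] [0.0194 0.0201] nan 0 err [0.0008 0.0015] nan
yellow [0.4658 0.0047] [0.0192 0.0196] 2.5798260813066523 25 err [ 0.036  -0.1556] 0.788226081306652
green none
[233.9655 220.5172] 58 [[ 0.437  -0.1596  0.062 ]]
[185.2059 269.9706] 34 [[ 0.5234 -0.3361  0.062 ]]
```

View pics/redz.png

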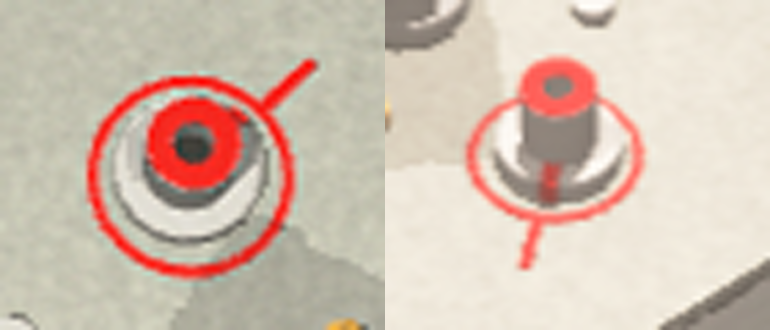

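Run:
```python
from h import *
np.set_printoptions(precision=4,suppress=True)
for n in('scene','top'):
    d=grab(n); h=cv2.cvtColor(d['img'],cv2.COLOR_RGB2HSV)
    ce=np.array([.6028,.0062]) if n=='top' else np.array([.6016,.0038])
    red=((h[...,0]<10)|(h[...,0]>168))&(h[...,1]>80)&(h[...,2]>30)
    P=ray(d,pts(red),.026)[:,:2]-ce; T=ray(d,pts(red),.062)[:,:2]-ce; r=np.hypot(*P.T)
    k=(r<.034)&(r>.018)&(np.hypot(*T.T)>.022)
    print(n,k.sum(),np.c_[pts(red)[k],P[k],np.arctan2(P[k,1],P[k,0])][:40])
    a=P[k].mean(0);print(np.arctan2(a[1],a[0]))
```

```text
scene 24 [[308.     233.      -0.0323  -0.0047  -2.9974]
 [323.     233.      -0.0075   0.0295   1.8184]
 [324.     233.      -0.0058   0.0318   1.7513]
 [307.     234.      -0.0308  -0.0091  -2.8528]
 [325.     234.      -0.001    0.0318   1.6032]
 [326.     235.       0.0037   0.0318   1.4544]
 [305.     236.      -0.0277  -0.018   -2.5663]
 [327.     236.       0.0084   0.0318   1.3113]
 [314.     244.       0.0116  -0.0147  -0.9048]
 [314.     245.       0.0145  -0.0168  -0.857 ]
 [315.     245.       0.0161  -0.0146  -0.7344]
 [316.     245.       0.0178  -0.0124  -0.6085]
 [313.     246.       0.0159  -0.0211  -0.924 ]
 [314.     246.       0.0175  -0.0189  -0.8225]
 [315.     246.       0.0191  -0.0167  -0.7169]
 [316.     246.       0.0207  -0.0145  -0.6093]
 [313.     247.       0.0189  -0.0231  -0.8864]
 [314.     247.       0.0205  -0.0209  -0.7965]
 [315.     247.       0.0221  -0.0187  -0.7038]
 [316.     247.       0.0237  -0.0165  -0.6098]
 [313.     248.       0.0218  -0.0252  -0.8567]
 [314.     248.       0.0234  -0.023   -0.7762]
 [315.     248.       0.025   -0.0208  -0.6936]
 [316.     248.       0.0266  -0.0186  -0.6102]]
-0.657490015125219
top 4 [[342.     164.       0.0259  -0.0193  -0.6394]
 [343.     165.       0.0234  -0.0216  -0.7437]
 [344.     166.       0.021   -0.0239  -0.8494]
 [344.     167.       0.0186  -0.0238  -0.909 ]]
-0.7833190430770802
```

```bash
python3 jog.py "[[0.002,0.002,0.03,0,0,0,1],[0.002,0.002,0.07,0,0,0,1],[0.002,0.002,0.097,0,0,0,1],[0.002,0.002,0.097,0,0,0,1],[0.002,0.002,0.097,0,0,0,0.6],[0.002,0.002,0.097,0,0,0,0],[0.002,0.002,0.097,0,0,0,0],[0.002,0.002,0.097,0,0,0,0],[0.002,0.002,0.097,0,0,0,0],[0.002,0.002,0.097,0,0,0,0]]" 40
python3 - <<'E'
from h import *
d=grab('top'); print(dial(d,(135,195,200,260))[-1])
print(yaw()); plan(.4566,-.2924,.036,yaw()+2.16)
E
```

```text
t: 11.75
ee_pos: [0.4415, -0.1558, 0.0378]
eef_rot: [0.996, 0.087, 0.001, -0.0]
ft_force: [-1.9, 0.4, 8.2]
finger_gap: 0.453
grasp_force: 39.3
('white', 18, array([156.1, 219.3]), array([0.4965, 0.4033]), array([0.492 , 0.3884]), array([0.4819, 0.3857]))
-1.3957085331757795
row [-0.0089  0.1371  0.0018] [-0.0012 -0.0026  0.9816] j7 -0.76
```

```bash
python3 jog.py "[[-0.001,0.01,0,0,0,-0.1,0],[-0.002,0.025,0,0,0,-0.2,0],[-0.003,0.04,0,0,0,-0.32,0],[-0.004,0.055,0,0,0,-0.44,0],[-0.005,0.07,0,0,0,-0.56,0],[-0.006,0.09,0,0,0,-0.68,0],[-0.007,0.11,0,0,0,-0.8,0],[-0.008,0.125,0,0,0,-0.92,0],[-0.0095,0.136,0,0,0,-1.04,0],[-0.0095,0.136,0,0,0,-1.08,0]]" 50
python3 - <<'E'
from h import *
d=grab('top'); print(dial(d,(135,195,200,260))[-1])
print(yaw()); plan(.4558,-.2912,.036,-1.396+2.16)
E
```

```text
t: 12.8
ee_pos: [0.4556, -0.2927, 0.0379]
eef_rot: [0.809, 0.588, 0.001, 0.001]
ft_force: [0.1, -0.9, 4.6]
finger_gap: 0.45
grasp_force: 51.6
('white', 19, array([156.1, 219.4]), array([0.4962, 0.4033]), array([0.4916, 0.3884]), array([0.4819, 0.3857]))
-0.3121891516881612
row [ 0.0015 -0.0002  0.002 ] [ 0.0024  0.0024 -1.0762] j7 0.49
```

```bash
python3 jog.py "[[0.001,0,0,0,0,-0.12,0],[0.001,0,0,0,0,-0.24,0],[0.001,0,0,0,0,-0.36,0],[0.001,0,0,0,0,-0.48,0],[0.001,0,0,0,0,-0.6,0],[0.001,0,0,0,0,-0.72,0],[0.001,0,0,0,0,-0.84,0],[0.001,0,0,0,0,-0.96,0],[0.001,0,0,0,0,-1.08,0],[0.001,0,0,0,0,-1.08,0]]" 50
python3 jog.py "[[0,0,0,0,0,0,1],[0,0,0,0,0,0,1],[0,0,0,0,0,0,1],[0,0,0,0,0,0,1],[0,0,0,0,0,0,1],[0,0,0,0,0,0,1],[0,0,-0.03,0,0,0,1],[0,0,-0.08,0,0,0,1],[0,0,-0.1,0,0,0,1],[0,0,-0.1,0,0,0,1]]"
python3 - <<'E'
from h import *
print(yaw()); plan(.466,.0045,.14,.5)
E
```

```text
t: 13.85
ee_pos: [0.456, -0.2909, 0.0379]
eef_rot: [0.392, 0.92, -0.0, 0.001]
ft_force: [0.3, 0.3, 6.5]
finger_gap: 0.447
grasp_force: 51.9
t: 14.85
ee_pos: [0.4568, -0.2916, 0.14]
eef_rot: [0.393, 0.92, -0.0, 0.003]
ft_force: [-0.1, 0.0, -0.5]
finger_gap: 1.001
grasp_force: 0.0
0.7636424083862012
row [ 0.2075  0.2114 -0.0007] [0.0033 0.0057 0.2636] j7 1.39
```

```bash
python3 jog.py "[[0.03,0.03,0,0,0,0.05,1],[0.06,0.06,0,0,0,0.1,1],[0.09,0.09,0,0,0,0.15,1],[0.12,0.12,0,0,0,0.2,1],[0.15,0.15,0,0,0,0.26,1],[0.18,0.18,0,0,0,0.26,1],[0.207,0.211,0,0,0,0.26,1],[0.207,0.211,0,0,0,0.26,1]]"
python3 - <<'E'
from h import *
np.set_printoptions(precision=4,suppress=True)
d=grab('top','after_green'); print(dial(d,(135,195,200,260))[-1])
for c in RG: print(c,*hub2(d,c))
d=grab('scene')
print(yaw());plan(.466,.0045,.036,yaw())
for x in comps(mask(d,'yellow'),12): print(pts(x).mean(0),x.sum(),ray(d,[pts(x).mean(0)],.062))
E
```

```text
t: 15.65
ee_pos: [0.4636, 0.0116, 0.1353]
eef_rot: [0.505, 0.863, 0.0, -0.001]
ft_force: [0.2, -0.1, 0.6]
finger_gap: 0.997
grasp_force: 0.0
('white', 18, array([156.1, 219.3]), array([0.4965, 0.4033]), array([0.492 , 0.3884]), array([0.4819, 0.3857]))
red none
yellow none
green [ 0.4572 -0.2898] [0.0176 0.0191] nan 0 err [0.0006 0.0026] nan
0.5067986205396535
row [-0.0026  0.0016  0.0994] [-0.0016 -0.0005 -0.    ] j7 0.46
[314.0667 155.5   ] 30 [[0.3139 0.1992 0.062 ]]
[324.7    191.1714] 70 [[0.4846 0.1191 0.062 ]]
[288.4605 203.2763] 76 [[0.4661 0.0017 0.062 ]]
```

View pics/after_green.png

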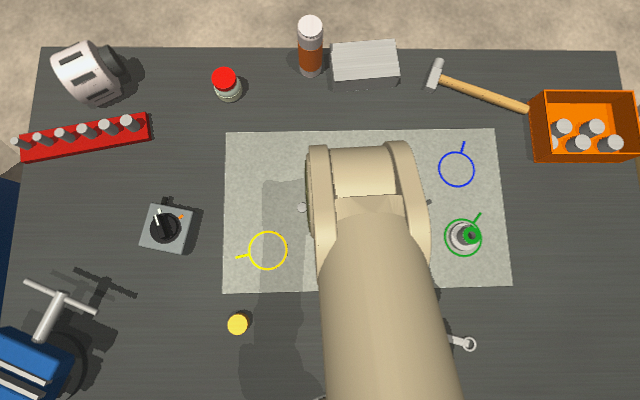

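```bash
python3 jog.py "[[-0.002,0.002,0.03,0,0,0,1],[-0.002,0.002,0.07,0,0,0,1],[-0.002,0.002,0.098,0,0,0,1],[-0.002,0.002,0.098,0,0,0,1],[-0.002,0.002,0.098,0,0,0,0.6],[-0.002,0.002,0.098,0,0,0,0],[-0.002,0.002,0.098,0,0,0,0],[-0.002,0.002,0.098,0,0,0,0],[-0.002,0.002,0.098,0,0,0,0],[-0.002,0.002,0.098,0,0,0,0]]" 40
python3 - <<'E'
from h import *
d=grab('top'); print(dial(d,(135,195,200,260))[-1])
print(yaw()); plan(.4298,.1603,.036,yaw()-.785)
E
```

```text
t: 16.75
ee_pos: [0.4678, 0.0041, 0.0399]
eef_rot: [0.509, 0.861, 0.001, 0.001]
ft_force: [-2.2, -2.3, 8.1]
finger_gap: 0.454
grasp_force: 39.4
('white', 18, array([156.1, 219.3]), array([0.4965, 0.4033]), array([0.492 , 0.3884]), array([0.4819, 0.3857]))
0.5036651326169702
row [0.1551 0.0421 0.0039] [ 0.0024 -0.      0.785 ] j7 0.51
```

```bash
python3 jog.py "[[0.01,0.003,0,0,0,0.07,0],[0.025,0.007,0,0,0,0.15,0],[0.045,0.012,0,0,0,0.24,0],[0.065,0.018,0,0,0,0.33,0],[0.085,0.023,0,0,0,0.42,0],[0.105,0.029,0,0,0,0.52,0],[0.125,0.034,0,0,0,0.62,0],[0.142,0.039,0,0,0,0.72,0],[0.1536,0.042,0,0,0,0.785,0],[0.1536,0.042,0,0,0,0.785,0]]" 50
python3 jog.py "[[0,0,0,0,0,0,0],[0,0,0,0,0,0,1],[0,0,0,0,0,0,1],[0,0,0,0,0,0,1],[0,0,0,0,0,0,1],[0,0,0,0,0,0,1],[0,0,0,0,0,0,1],[0,0,-0.05,0,0,0,1],[0,0,-0.1,0,0,0,1],[0,0,-0.1,0,0,0,1]]"
python3 - <<'E'
from h import *
print(yaw()); plan(.35,.48,.2,.86)
E
```

```text
t: 17.8
ee_pos: [0.4304, 0.1614, 0.04]
eef_rot: [0.799, 0.601, 0.002, 0.0]
ft_force: [-1.5, 4.0, 5.9]
finger_gap: 0.451
grasp_force: 50.4
t: 18.8
ee_pos: [0.4332, 0.1606, 0.1446]
eef_rot: [0.799, 0.601, 0.005, 0.001]
ft_force: [1.5, -0.0, 0.2]
finger_gap: 0.998
grasp_force: 0.0
-0.2815349804449375
row [ 0.2842 -0.1682 -0.0545] [ 0.011  -0.0024 -1.1415] j7 -0.68
```

```bash
python3 jog.py "[[0.04,-0.024,-0.02,0,0,-0.11,1],[0.08,-0.047,-0.05,0,0,-0.23,1],[0.12,-0.07,-0.054,0,0,-0.35,1],[0.16,-0.095,-0.054,0,0,-0.47,1],[0.2,-0.118,-0.054,0,0,-0.6,1],[0.24,-0.142,-0.054,0,0,-0.72,1],[0.284,-0.168,-0.054,0,0,-0.85,1],[0.284,-0.168,-0.054,0,0,-1,1],[0.284,-0.168,-0.054,0,0,-1.14,1],[0.284,-0.168,-0.054,0,0,-1.14,1]]"
python3 - <<'E'
from h import *
np.set_printoptions(precision=4,suppress=True)
d=grab('top'); print(dial(d,(135,195,200,260)))
for c in RG: print(c,*hub2(d,c))
e=grab('scene')
t=[]
for c in RG:
    for q in(d,e):
        u,v=proj(q,[[*RG[c][0],.03]])[0].astype(int); f=38 if q is d else 32
        t.append(cv2.resize(q['img'][v-f:v+f,u-f:u+f,::-1],(260,260),interpolation=cv2.INTER_CUBIC)); print(c,u,v)
cv2.imwrite('pics/all.png',np.vstack([np.hstack(t[0::2]),np.hstack(t[1::2])]))
E
```

```text
t: 19.8
ee_pos: [0.3465, 0.4787, 0.1914]
eef_rot: [0.347, 0.938, -0.001, -0.0]
ft_force: [-0.2, -0.8, -0.0]
finger_gap: 1.001
grasp_force: 0.0
[('orange', 13, array([180.2, 216.4]), array([0.5028, 0.3508]), array([0.498 , 0.3381]), array([0.4967, 0.3426])), ('white', 15, array([158.7, 210.5]), array([0.5162, 0.3991]), array([0.5108, 0.3844]), array([0.5075, 0.3855])), ('white', 13, array([155.6, 217.8]), array([0.4999, 0.4046]), array([0.4952, 0.3896]), array([0.4883, 0.3883]))]
red [0.6028 0.0062] [0.0194 0.0201] nan 0 err [0.0008 0.0015] nan
yellow [0.4306 0.1625] [0.0186 0.02  ] 1.7771294442303602 13 err [0.0008 0.0022] -0.014470555769639848
green [ 0.4572 -0.2898] [0.0176 0.0191] nan 0 err [0.0006 0.0026] nan
red 334 174
red 316 238
yellow 266 249
yellow 325 184
green 465 236
green 194 253
```

View pics/all.png

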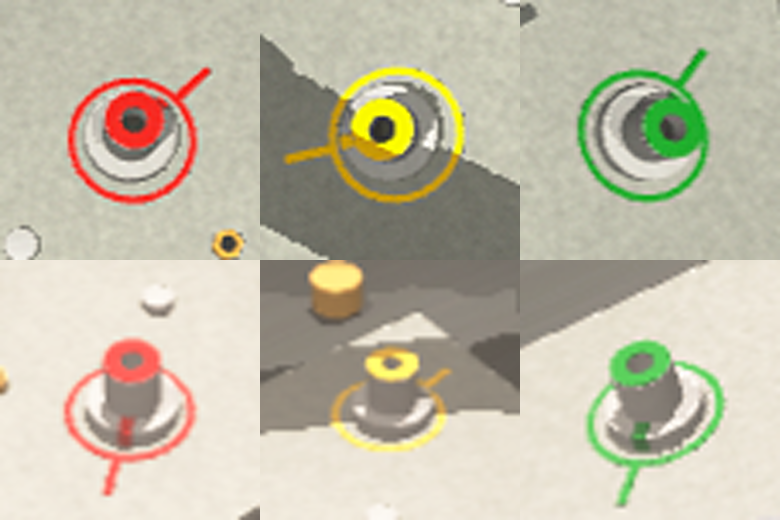

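Run:
```python
from h import *
d=grab('scene'); h=cv2.cvtColor(d['img'],cv2.COLOR_RGB2HSV)
for c,ce,hu in(('red',(.6016,.0038),(168,10)),('green',(.4555,-.2923),(50,82))):
    H=h[...,0]; m=(((H<10)|(H>168)) if c=='red' else (H>45)&(H<85))&(h[...,1]>80)&(h[...,2]>20)
    p=pts(m);P=ray(d,p,.026)[:,:2]-ce; T=ray(d,p,.062)[:,:2]-ce; r=np.hypot(*P.T); a=np.arctan2(P[:,1],P[:,0])
    k=(r<.034)&(r>.019)&(np.hypot(*T.T)>.022)&(abs(a-RG[c][1])<.5); q=P[k].mean(0); print(c,k.sum(),np.arctan2(q[1],q[0]),RG[c][1])
plan(.4775,.382,.13,-.22+.6+np.pi/2)
```

```text
red 15 -0.7479228925164737 -0.806
green 11 -0.6947248058637269 -0.6775
row [-0.1616  0.0132  0.0621] [-3.0000e-04 -2.0000e-04 -1.0965e+00] j7 -0.15
```

```bash
python3 jog.py "[[-0.02,0.001,0,0,0,-0.11,1],[-0.04,0.003,0.01,0,0,-0.22,1],[-0.06,0.005,0.02,0,0,-0.34,1],[-0.08,0.007,0.03,0,0,-0.46,1],[-0.1,0.008,0.04,0,0,-0.58,1],[-0.12,0.01,0.05,0,0,-0.7,1],[-0.14,0.011,0.06,0,0,-0.82,1],[-0.1616,0.0132,0.062,0,0,-0.94,1],[-0.1616,0.0132,0.062,0,0,-1.05,1],[-0.1616,0.0132,0.062,0,0,-1.0965,1]]" 40
python3 - <<'E'
from h import *
plan(.4775,.382,.058,-.22+.6+np.pi/2)
d=grab('top')
for c in RG: print(c,*hub2(d,c)[-2:])
E
```

```text
t: 20.95
ee_pos: [0.4788, 0.3816, 0.1301]
eef_rot: [-0.19, 0.982, -0.0, -0.0]
ft_force: [0.1, 0.1, 0.1]
finger_gap: 1.0
grasp_force: 0.0
row [0.001  0.0009 0.0721] [-0.0005 -0.0002  0.0029] j7 1.18
red [0.00095487 0.00148734] nan
yellow [0.00042067 0.00298862] -0.0263640034710817
green [0.00061345 0.00258574] nan
```

```bash
python3 jog.py "[[0.001,0,0.04,0,0,0,1],[0.001,0,0.072,0,0,0,1],[0.001,0,0.072,0,0,0,1],[0.001,0,0.072,0,0,0,0.4],[0.001,0,0.072,0,0,0,0],[0.001,0,0.072,0,0,0,0],[0.001,0,0.072,0,0,0,0],[0.001,0,0.072,0,0,0,0],[0.001,0,0.072,0,0,0,0],[0.001,0,0.072,0,0,0,0]]" 40
python3 jog.py "[[0,0,0,0,0,0.14,0],[0,0,0,0,0,0.28,0],[0,0,0,0,0,0.42,0],[0,0,0,0,0,0.56,0],[0,0,0,0,0,0.7,0],[0,0,0,0,0,0.84,0],[0,0,0,0,0,0.98,0],[0,0,0,0,0,1.12,0],[0,0,0,0,0,1.26,0],[0,0,0,0,0,1.3,0]]"
python3 jog.py "[[0,0,0,0,0,0,0],[0,0,0,0,0,0,0],[0,0,0,0,0,0,1],[0,0,0,0,0,0,1],[0,0,0,0,0,0,1],[0,0,0,0,0,0,1],[0,0,0,0,0,0,1],[0,0,-0.05,0,0,0,1],[0,0,-0.1,0,0,0,1],[0,0,-0.1,0,0,0,1]]"
python3 - <<'E'
from h import *
print(yaw());plan(.3,.5,.2,.86)
E
```

```text
t: 22.0
ee_pos: [0.4779, 0.3816, 0.0595]
eef_rot: [-0.19, 0.982, -0.001, 0.001]
ft_force: [-1.1, -4.8, 6.8]
finger_gap: 0.139
grasp_force: 43.1
t: 23.0
ee_pos: [0.4779, 0.3812, 0.0595]
eef_rot: [0.445, 0.896, -0.0, 0.001]
ft_force: [-1.0, -5.8, 8.4]
finger_gap: 0.141
grasp_force: 43.0
t: 24.0
ee_pos: [0.4801, 0.3853, 0.1664]
eef_rot: [0.442, 0.897, 0.006, 0.002]
ft_force: [1.1, 1.4, -0.3]
finger_gap: 1.001
grasp_force: 0.0
0.6553572932712283
row [ 0.2007 -0.0725 -0.0343] [ 0.0129  0.0003 -0.2046] j7 -0.03
```

```bash
python3 jog.py "[[0.04,-0.015,-0.03,0,0,0,1],[0.08,-0.03,-0.03,0,0,0,1],[0.12,-0.045,-0.03,0,0,0,1],[0.16,-0.06,-0.03,0,0,0,1],[0.2,-0.07,-0.03,0,0,0,1],[0.2,-0.07,-0.03,0,0,0,1],[0.2,-0.07,-0.03,0,0,0,1]]"
python3 - <<'E'
from h import *
np.set_printoptions(precision=4,suppress=True)
d=grab('top','end')
for c in RG: print(c,*hub2(d,c)[-2:])
g=cv2.cvtColor(d['img'],cv2.COLOR_RGB2GRAY)
m=np.zeros(g.shape,bool); m[214:234,156:177]=g[214:234,156:177]>110
c=max(comps(m),key=lambda x:x.sum()); P=ray(d,pts(c),.08)[:,:2]; w,v=np.linalg.eigh(np.cov(P.T)); q=P.mean(0)-[.478,.3837]
print(len(P),w**.5,np.arctan2(v[1,1],v[0,1])+.22,np.arctan2(q[1],q[0])+.22)
cv2.imwrite('pics/dial2.png',cv2.resize(d['img'][190:265,125:215,::-1],None,fx=5,fy=5,interpolation=cv2.INTER_CUBIC))
E
```

```text
t: 24.7
ee_pos: [0.2981, 0.4994, 0.1881]
eef_rot: [0.44, 0.898, -0.0, -0.0]
ft_force: [0.7, -0.9, -0.2]
finger_gap: 1.003
grasp_force: 0.0
red [0.0008 0.0015] nan
yellow [0.0005 0.0021] -0.028314432696831204
green [0.0006 0.0026] nan
31 [0.0016 0.0077] 2.4453293583158793 -0.758935624870648
```

View pics/dial2.png

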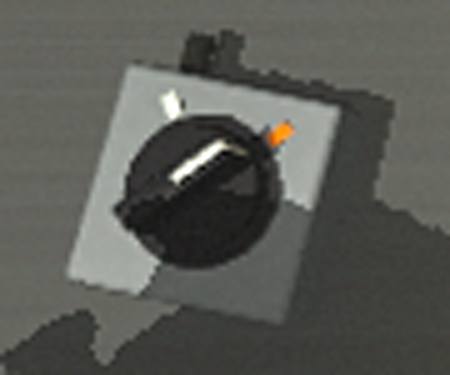

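View pics/end.png

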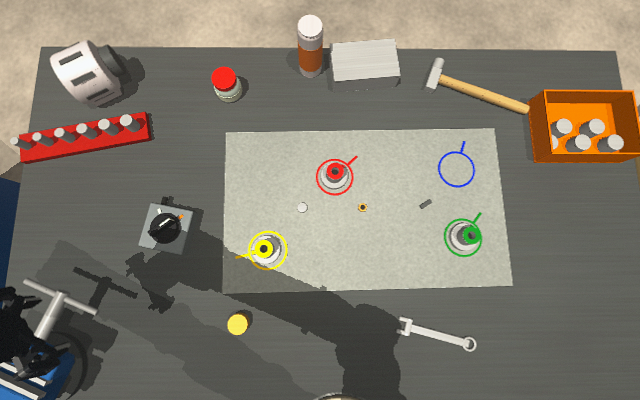

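```bash
python3 jog.py "[[0,0,-0.04,0,0,0,1],[0,0,-0.06,0,0,0,1],[0,0,-0.06,0,0,0,1],[0,0,-0.06,0,0,0,1],[0,0,-0.06,0,0,0,1],[0,0,-0.06,0,0,0,1]]"
python3 - <<'E'
from h import *
d=grab('top')
e=[hub2(d,c)[-2] for c in RG]; print(e)
if all(np.hypot(*x)<.005 for x in e): print(workorder.close_job())
E
```

```text
t: 25.35
ee_pos: [0.2995, 0.4978, 0.247]
eef_rot: [0.442, 0.897, -0.001, 0.0]
ft_force: [0.5, 0.1, -0.7]
finger_gap: 1.002
grasp_force: 0.0
[array([0.00095487, 0.00148734]), array([0.00058547, 0.00228282]), array([0.00069366, 0.00272416])]
the job is handed in; nothing more can be done
None
```

I handed the job in at about 25 s; the hand-in returned no verdict. By camera, the red, yellow and green hubs stand about 2–3 mm off their ring centres with marks within about 0.06 rad of the lines, the dial reads about -0.70 (hold), and there was no blue hub.

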